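Show the witness line of the next coupling to the bench camera in the mirror

TASK

Turn the six-station indexing table (it has a centre handle for this) clockwise, seen from above, by one station until it clicks home, and let go of it. Then take the sprung swing mirror by its black grip and turn it until the bench camera on the rail sees, in the middle of the mirror, the black witness line of the coupling that has now come to the pointer; finish while still holding the mirror there, as it springs back if let go. Keep off the couplings and the mirror glass, and leave the loose things on the bench where they are.

Things in the scene. Friction and masses are not known exactly. Their poses are not given: they have to be found in the camera images.
- index_base: Grey base plate (176 x 160 x 10 mm) of the indexing table, fixed to the bench. Origin: on the bench surface, on the table's turning axis; z up. Its -x axis points to the pointer, a small steel post at the rim of the table (87 mm from the axis, 36 mm tall): the inspection station.
- index_plate (a joint): Turning angle of the round aluminium table plate (152 mm across, top at z = 33 mm) with six couplings: 0 at the start, positive clockwise seen from above, rad; turns freely both ways. A sprung shoe on a hexagonal cam under the plate clicks it home at every pi/3 (60 degrees): about 0.1 N m away from a home angle, pulling it towards the nearest one, so it may be let go within about 15 degrees of home and settles itself.
- index_grip: Centre handle of the table, turning with the plate: a black bar 44 mm long, 14 mm thick, 26 mm tall on a steel column 20 mm thick. Origin: the middle of the bar, on the turning axis, 126 mm above the bench. Its y axis runs along the bar, its x axis across its 14 mm thickness, z up. The tops of the couplings are 34 mm below the origin and stand 41 to 75 mm from the axis.
- couplings: The six identical threaded couplings (white metal, hexagonal green nut, 28 mm across flats, 56 mm tall) standing on seats round the table, fixed to it, 58 mm from its axis, 60 degrees apart, from 36 to 92 mm above the bench. Each has a black witness line, 3 mm wide, down its outer side. Origin: on the turning axis, on top of the plate (z = 33 mm); turns with the plate.
- mark (a point): Middle of the witness line of the coupling that comes to the pointer after one clockwise step (75 mm above the bench, 72 mm from the turning axis); moves with the table.
- optical_rail: Aluminium rail (40 mm wide, 15 mm high, 330 mm long), fixed to the bench, with the mirror near one end and the bench camera at the other. Origin: on the bench, on the mirror's upright pivot axis; its y axis runs along the rail from the mirror to the camera; z up. Rail from y = -50 to 280 mm.
- lens (a point): Middle of the camera's lens front, 200 mm from the pivot axis along the rail's y, 75 mm above the bench. The camera (44 mm square, grey) looks straight at the pivot axis.
- mirror (a joint): Swing angle of the mirror about the upright pivot axis, rad, positive clockwise seen from above, 0 to 1.5. At 0 (parked, start) the mirror's face looks 35 degrees (0.611 rad) counter-clockwise of the direction from the pivot to the lens; at 0.611 it looks straight at the lens. A torsion spring pulls it back to 0 with 0.02 N m at 0, growing 0.03 N m per rad.
- mirror_glass: The mirror's glass, 44 mm wide and 46 mm tall, in an aluminium frame 50 x 52 mm (49 to 101 mm above the bench). Its origin is on the pivot axis at bench height; the reflecting face holds the pivot axis, is centred on it 75 mm above the bench, and looks along this body's +y; z up.
- mirror_grip: Grip above the mirror, turning with it: a black bar 38 mm long, 12 mm thick, 26 mm tall, parallel to the glass. Origin: the middle of the bar, on the pivot axis, 126 mm above the bench. Its x axis runs along the bar, its y axis (12 mm thickness) is the way the mirror faces, z up. Free all round; the frame of the mirror begins 25 mm below the origin.
- view (a point): A point on the camera's line of sight after reflection, 150 mm past the mirror: from the pivot axis the reflected line of sight runs along this point's +y, 75 mm above the bench, and it turns twice as far as the mirror does.
- black_marker: A loose marker pen, 138 mm long, 18 mm thick, lying beside the rail, on the side away from the table: not to be moved.
- ring: A loose steel setting ring, 45 mm across, 12 mm high, lying behind the mirror: not to be moved.
- eye_loupe: A loose black loupe, 36 mm across, 19 mm high, standing near the mirror: not to be moved.

How it is judged:
On the way, in this order (a step that is already met when the one before it is completed fails the run):
1. the table has clicked home one station further clockwise and is let go (value of joint index_plate between 0.99 and 1.1 rad and contact force between each of the arm, the fingers and index_grip below 0.1 N), for 0.2 s.
2. the mirror is held by its grip so that the camera sees the witness line in the middle of the mirror (x of mark in the frame of view between -0.012 and 0.012 m and contact force between the fingers and mirror_grip above 1 N), for 0.3 s.
At the end, for the whole second after the job is handed in: The table stands one station (60 degrees, within 3) clockwise of its start; the fingers still hold the mirror's grip (over 1 N), the mirror is still, and the camera's reflected line of sight passes within 12 mm to either side of the middle of the witness line (about 2 degrees of mirror angle) (all of step 2 and value of joint index_plate between 0.99 and 1.1 rad and velocity of joint mirror between -0.05 and 0.05 rad/s); the arm keeps its last pose, push and grip.
It fails at once if the robot touches the couplings (contact force between any of the arm, the fingers and couplings above 0.5 N).
It fails at once if the robot touches the mirror glass (contact force between any of the arm, the fingers and mirror_glass above 0.5 N).
It fails at once if a loose thing on the bench is moved (distance of any of black_marker, ring, eye_loupe from where it was at the start of the episode above 0.02 m).
It also fails if it takes over 42 s, if anything falls off the work surface, if the arm or the gripper's body presses on something with over 40 N, if the wrist force passes 120 N, or if a joint passes its speed limit or range.

ROBOT

A 6-joint arm with a two-finger parallel gripper is mounted at the origin on a cart in front of the work surface, level with it; the furniture and walls round the work are solid. World frame = base frame: x ahead of the robot, y to its left, z up, the work surface at z = 0. Lengths are in m, angles in rad, forces in N, time in s.
With the tool pointing down it reaches from about 0.35 to 0.975 m from the base axis. Payload 17.4 kg.
Tool frame: the origin (TCP) lies between the finger pads; the fingertips stand 14 mm ahead of it and the grasp point (between the pads) lies 5 mm behind it; z points along the fingers, x is the direction in which the jaws open and shut, and the axes are right-handed (so a half turn about z gives the same grasp; the last joint's range is limited). The gripper opens to 85 mm and grips with 20 to 120 N. Pads are 22 mm wide; open, the fingers measure 114 mm over their backs; the gripper's body (76 mm by 85 mm) begins 54 mm behind the grasp point. The pads swing forward as they close: fully open they stand 13 mm farther back than shut.
Start: joints at [-1.369, 0.116, 1.442, -0, 1.584, -0.038], TCP at [0.16, -0.656, 0.245] pointing down, gripper open.
Joint ranges: [-2.83, 2.83], [-0.83, 2.19], [0.07, 2.5], [-1.14, 4.28], [0.01, 3], [-2.97, 2.97]. Speed limits (rad/s): [1.89, 1.89, 2.22, 3.14, 3.14, 3.14].

INTERFACE

Orientations are given as a 3x3 rotation matrix whose columns are the frame's x, y, z axes.
In Python, from workcell import env, cams, sign_off gives the robot as it stands.
- The arm moves only by the tool servo_tool, never from a script. Its argument "deltas" is one flat list of numbers, 6 for each row, row after row: the shift along the tool's x, y, z in mm, then the turn, a rotation vector about the tool's x, y, z in degrees. In form: [tx, ty, tz, ax, ay, az, tx, ty, tz, ax, ay, az, ...]. A call has 1 to 12 rows; each row is the pose to reach, as a shift and turn from the pose commanded when the call began, along the tool's axes at that moment; what a row does not reach only later rows make up. A row lasts 1/8 s, in which the tool goes at most 62.5 mm and 10.7 degrees, less where a joint would pass 70% of its speed; a pose out of reach is approached as far as the arm can. A call with a gripper value outside its range is refused whole. "grip" is the finger opening in mm, from 0 to 85.4, set as the call begins (left out, the last holds). The fingers move at their own pace and stop on an object; "grip_force" is the grip in N (left out, the last holds). Time passes only in rows, so rows that repeat a pose let the fingers close. It gives the time, the measured TCP pose, the force and the opening at its end, in the units of the state.
- env.observe(): the state, without advancing time (a new reading comes with each control period).
- cams.grab_frame(name): name is "scene" or "side" or "wrist"; returns a dict with "image" (420x560x3 uint8, red, green, blue), "intrinsics" (3x3 intrinsics, pixels), "camera_from_world" (4x4, takes a point from world to camera coordinates). Camera axes: x right, y down, z forward; pixel columns grow to the right and rows downward; lengths in m; the calibration is good to about 2 mm. A picture is of the moment at which its call begins. There is no depth.
- sign_off(): hands the job in, once; it reports no verdict.
Trained networks look in a picture, given as the dict that the camera call returned (one of the last four; its "shot" number tells which), for a name from the list of things; names that differ only in an ending like _2 or _b are one class to them, and where a whole thing is asked for, a point or a joint stands for the part that bears it (a point fixed in the world has none). Each returns a list of dicts, best first, with "p" (0 to 1); they miss things now and then, are a little off and sometimes report something else, mostly with a low value. They report only what shows in the picture. A call takes as long as a camera call.
- cams.trace(picture, label): "region" (420x560 bool, what is visible of it) and "rect" ([left, top, right, bottom] in pixels, round what is visible of it).
- cams.spot_point(picture, label): "point" ([row, column] in pixels: a listed point, or the origin of a listed thing).
The state is a dict: "time": time; "joint_positions": joint angles; "joint_vel": joint speeds; "tau": joint torques, N m; "position": TCP position; "ee_rot": TCP orientation; "contact_force": force on the tool from outside, world axes, zero at the start; "moment": the same for the moment, N m; "grip_width": opening from 0.0 (shut) to 1.0 (fully open).
Only numpy, scipy, OpenCV 4.12 (cv2) and the standard library are available. Lean on these libraries where they do the work, as an engineer would, in place of code of your own. Each camera call takes 0.05 s, during which the arm holds its last target.

## Working session

There is one attempt and no reset: what is moved stays moved. The work goes in short steps, Python scripts to look and compute and a tool call to move; the robot and the scene stay as the last step left them, time stands still between calls to the robot, and variables do not carry over. Pictures are saved under pics/ and viewed, and the job is handed in when it is done.

Besides the shell and the picture viewer there is one more tool, called after "Emit:" as name(argument=value, ...), one argument or row to a line, values as JSON. servo_tool: Moves the arm, as the interface text tells. Its arguments: {"type":"object","properties":{"deltas":{"type":"array","items":{"type":"number"}},"grip":{"type":"number"},"grip_force":{"type":"number"}},"required":["deltas"]}

```bash
mkdir -p pics; ls
python3 - <<'E'
from workcell import env,cams
import cv2,numpy as np,pickle
o=env.observe();print({k:np.round(v,3).tolist() for k,v in o.items()})
for n in ["scene","side","wrist"]:
    f=cams.grab_frame(n);cv2.imwrite(f"pics/{n}0.png",f["image"][:,:,::-1]);pickle.dump(f,open(f"pics/{n}0.pkl","wb"))
    print(n,np.round(f["intrinsics"],1).tolist(),np.round(f["camera_from_world"],3).tolist())
    for l in ["index_base","index_grip","mark","optical_rail","lens","mirror_grip","mirror_glass","couplings","black_marker","ring","eye_loupe"]:
        r=cams.spot_point(f,l);print(l,[(np.round(x["point"],1).tolist(),round(x["p"],2)) for x in r[:3]])
print(env.observe()["time"])
E
```

```text
pics
{'time': 0.0, 'joint_positions': [-1.369, 0.116, 1.442, 0.0, 1.584, -0.038], 'joint_vel': [0.001, 0.001, 0.002, -0.001, 0.001, -0.001], 'tau': [0.001, -73.199, -63.249, -0.0, 0.006, 0.0], 'position': [0.16, -0.656, 0.245], 'ee_rot': [[0.237, -0.971, -0.0], [-0.971, -0.237, 0.001], [-0.001, -0.0, -1.0]], 'contact_force': [0.213, 0.045, 0.889], 'moment': [-0.004, -0.049, 0.001], 'grip_width': 1.001}
scene [[510.5, 0.0, 277.2], [0.0, 510.5, 212.4], [0.0, 0.0, 1.0]] [[0.81, -0.586, -0.014, -0.448], [-0.457, -0.616, -0.641, 0.285], [0.367, 0.526, -0.767, 0.812], [0.0, 0.0, 0.0, 1.0]]
index_base [([214.7, 280.5], 0.61)]
index_grip [([175.6, 281.2], 0.9)]
mark [([196.8, 316.4], 0.86), ([234.4, 217.4], 0.68)]
optical_rail [([305.2, 316.8], 0.88)]
lens [([235.5, 217.1], 0.68)]
mirror_grip [([262.6, 319.5], 0.48)]
mirror_glass []
couplings []
black_marker [([307.8, 382.0], 0.45)]
ring [([305.6, 320.0], 0.49), ([207.3, 278.3], 0.32)]
eye_loupe [([261.6, 361.6], 0.84), ([208.0, 275.2], 0.5)]
side [[525.5, 0.0, 275.8], [0.0, 525.5, 209.2], [0.0, 0.0, 1.0]] [[0.999, -0.048, -0.001, -0.548], [-0.018, -0.351, -0.936, 0.098], [0.045, 0.935, -0.351, 1.098], [0.0, 0.0, 0.0, 1.0]]
index_base [([246.4, 286.3], 0.64), ([280.0, 197.4], 0.54)]
index_grip [([190.1, 289.0], 0.72)]
mark []
optical_rail [([292.1, 258.1], 0.68), ([281.9, 321.7], 0.34), ([224.5, 311.0], 0.18)]
lens [([218.8, 215.2], 0.56)]
mirror_grip [([229.6, 256.0], 0.66)]
mirror_glass []
couplings [([230.0, 285.3], 0.94)]
black_marker [([282.1, 197.9], 0.61), ([284.8, 325.1], 0.56)]
ring [([315.8, 307.3], 0.71)]
eye_loupe [([285.0, 325.6], 0.54)]
wrist [[365.1, 0.0, 280.0], [0.0, 365.1, 213.3], [0.0, 0.0, 1.0]] [[0.237, -0.972, -0.0, -0.675], [-0.925, -0.226, 0.306, -0.038], [-0.297, -0.072, -0.952, 0.38], [0.0, 0.0, 0.0, 1.0]]
index_base []
index_grip []
mark []
optical_rail []
lens []
mirror_grip []
mirror_glass []
couplings []
black_marker []
ring []
eye_loupe []
1.8
```

View images.

View pics/scene0.png

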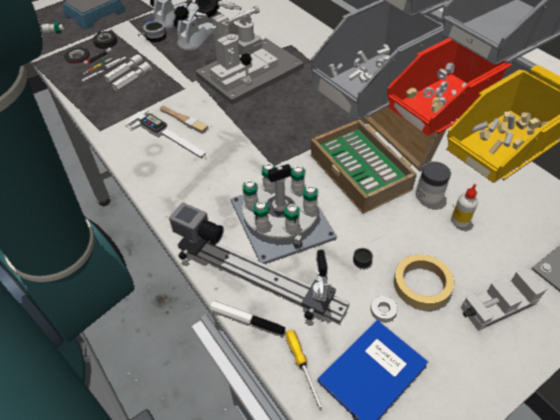

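View pics/side0.png

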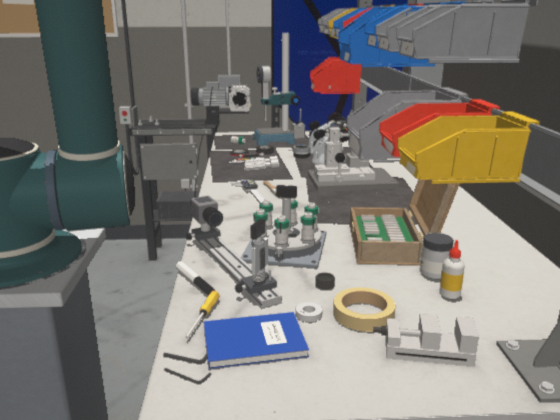

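```bash
cat > h.py <<'E'
import numpy as np,pickle,cv2
F={n:pickle.load(open(f"pics/{n}0.pkl","rb")) for n in ["scene","side"]}
def proj(f,P):
    P=np.atleast_2d(P);T=f["camera_from_world"];c=P@T[:3,:3].T+T[:3,3];k=f["intrinsics"]@c.T
    return (k[:2]/k[2]).T   # col,row
def ray(f,rc):
    T=f["camera_from_world"];R=T[:3,:3];o=-R.T@T[:3,3]
    d=R.T@np.linalg.inv(f["intrinsics"])@np.array([rc[1],rc[0],1.]);return o,d
def atz(f,rc,z):
    o,d=ray(f,rc);return o+d*(z-o[2])/d[2]
E
python3 - <<'E'
from h import *
np.set_printoptions(precision=4,suppress=True)
for n,l in {"scene":[("igrip",175.6,281.2,.126),("ibase",214.7,280.5,0),("mark",196.8,316.4,.075),("rail",305.2,316.8,0),("lens",235.5,217.1,.075),("mgrip",262.6,319.5,.126)],
 "side":[("igrip",190.1,289.,.126),("ibase",246.4,286.3,0),("coup",230,285.3,.033),("rail",292.1,258.1,0),("lens",218.8,215.2,.075),("mgrip",229.6,256.,.126)]}.items():
    for a,r,c,z in l: print(n,a,atz(F[n],(r,c),z))
for n in F: 
    im=F[n]["image"][130:350,170:450,::-1]; cv2.imwrite(f"pics/{n}0z.png",cv2.resize(im,None,fx=2.8,fy=2.7,interpolation=cv2.INTER_CUBIC))
E
```

```text
scene igrip [0.5746 0.015  0.126 ]
scene ibase [0.5793 0.0257 0.    ]
scene mark [ 0.6239 -0.0298  0.075 ]
scene rail [ 0.5083 -0.1805  0.    ]
scene lens [0.4239 0.0036 0.075 ]
scene mgrip [ 0.5103 -0.1759  0.126 ]
side igrip [0.5781 0.0263 0.126 ]
side ibase [0.5726 0.0181 0.    ]
side coup [0.5711 0.0315 0.033 ]
side rail [ 0.508  -0.1777  0.    ]
side lens [ 0.4231 -0.0007  0.075 ]
side mgrip [ 0.506  -0.1844  0.126 ]
```

View pics/scene0z.png

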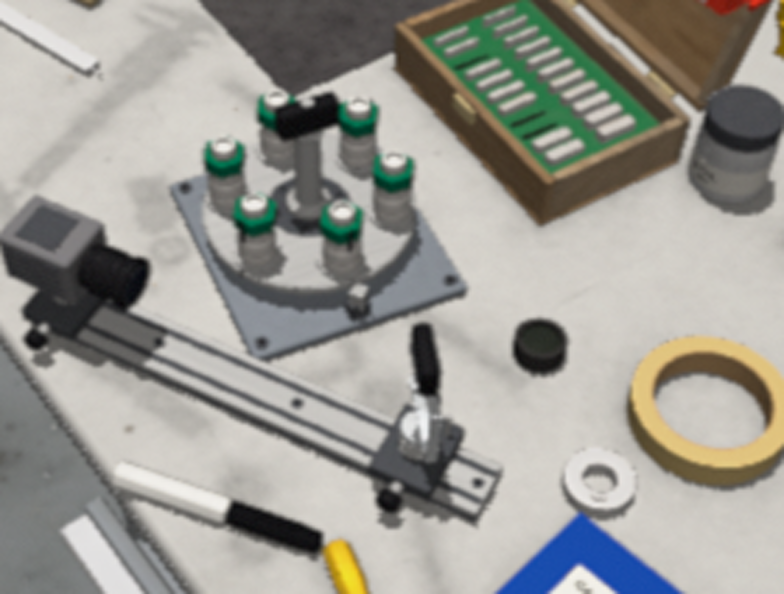

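View pics/side0z.png

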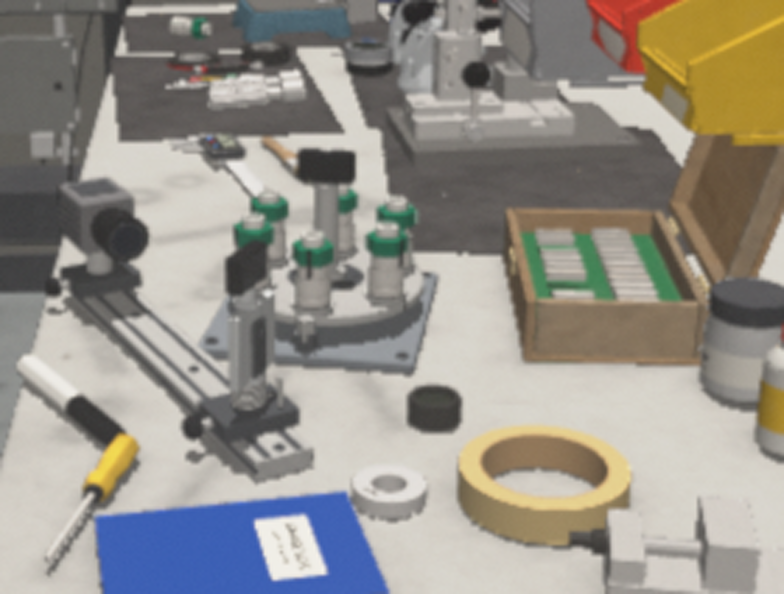

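Run:
```python
from h import *
from scipy.optimize import least_squares
np.set_printoptions(precision=4,suppress=True)
z=lambda p:np.array([170+p[0]/2.8,130+p[1]/2.7])
sc=[(277,97),(359,102),(394,160),(342,208),(255,203),(224,146)]
sd=[(268,198),(397,203),(388,229),(313,240),(253,221)]
def tops(x,r,h,n=6):
    a=x[2]+np.arange(n)*2*np.pi/n;return np.c_[x[0]+r*np.cos(a),x[1]+r*np.sin(a),np.full(n,h)]
def near(f,obs,P):
    q=proj(f,P);res=[]
    for o in obs:
        d=q-z(o);i=np.argmin((d**2).sum(1));res+=list(d[i])
    return np.array(res)
fun=lambda x:np.r_[near(F["scene"],sc,tops(x,.058,.092)),near(F["side"],sd,tops(x,.058,.092))]
best=min((least_squares(fun,[.577,.02,a]) for a in np.linspace(0,1,8)),key=lambda s:s.cost)
print("tops",best.x,np.degrees(best.x[2])%60,best.fun)
for n,o in (("scene",sc),("side",sd)):
  s=min((least_squares(lambda x:near(F[n],o,tops(x,.058,.092)),[.577,.02,a]) for a in np.linspace(0,1,8)),key=lambda s:s.cost);print(n,s.x,s.cost)
# pointer and corners
c=best.x[:2]
for n,p in (("scene",(358,292)),("side",(304,321))):
    w=z(p);P=atz(F[n],(w[1],w[0]),.036);d=P[:2]-c;print("pointer",P,np.linalg.norm(d),np.degrees(np.arctan2(d[1],d[0])))
for n,L in (("scene",[(170,188),(258,357),(467,290)]),("side",[(412,370),(205,345),(437,275)])):
  for p in L:
    w=z(p);P=atz(F[n],(w[1],w[0]),.010 if 1 else 0);d=P[:2]-c;print("corner",P,np.linalg.norm(d),np.degrees(np.arctan2(d[1],d[0])))
# bar ends of handle (center height)
for n,g,z0,L in (("scene","ig",.139,[(278,110),(335,98)]),("side","ig",.139,[(300,150),(355,153)]),("scene","mg",.139,[(424,328),(428,364)]),("side","mg",.139,[(232,252),(262,244)])):
  Q=[atz(F[n],(z(p)[1],z(p)[0]),z0) for p in L];d=Q[1]-Q[0];print(n,g,Q,np.linalg.norm(d),np.degrees(np.arctan2(d[1],d[0])))
```

```text
tops [0.5741 0.0186 1.3388] 16.7090065984206 [-0.4363  1.1708 -0.1436  1.7513  0.0033  0.5414  0.2318  1.696  -0.2634
  0.7209 -0.3644  0.4874  0.9212 -2.7368  0.7509 -1.7782  0.615  -1.8843
  0.7612 -2.4751  0.7352 -2.0195]
scene [0.5759 0.0206 0.292 ] 0.959480458531726
side [0.5716 0.0061 1.3476] 0.4411218553006326
pointer [ 0.5545 -0.0639  0.036 ] 0.08476719033240152 -103.3223871311958
pointer [ 0.551  -0.0713  0.036 ] 0.0928097544916508 -104.41039030570762
corner [0.5158 0.1128 0.01  ] 0.11068842742540745 121.74547864128643
corner [ 0.4792 -0.0536  0.01  ] 0.11921467180845942 -142.7308389308318
corner [ 0.6283 -0.0919  0.01  ] 0.12306796736624298 -63.859088764475175
corner [ 0.6247 -0.1031  0.01  ] 0.13181354177351995 -67.39339826879872
corner [ 0.4801 -0.0543  0.01  ] 0.11893434403993308 -142.2029507979994
corner [0.6664 0.0705 0.01  ] 0.10585278004952962 29.328114121296277
scene ig [array([0.5571, 0.0275, 0.139 ]), array([0.5935, 0.0146, 0.139 ])] 0.038562895208377815 -19.610336282755423
side ig [array([0.5528, 0.0185, 0.139 ]), array([0.5929, 0.0089, 0.139 ])] 0.041226102732859725 -13.386726117108209
scene mg [array([ 0.52  , -0.1677,  0.139 ]), array([ 0.5058, -0.1887,  0.139 ])] 0.025347854241663224 -124.05804129974815
side mg [array([ 0.5008, -0.1875,  0.139 ]), array([ 0.5194, -0.1748,  0.139 ])] 0.02252322106907933 34.219990185451
```

Emit:
servo_tool(
  deltas=[-46,-47,-20,0,0,-10,-93,-94,-40,0,0,-20,-139,-141,-60,0,0,-30,-186,-188,-75,0,0,-40,-232,-235,-75,0,0,-50,-279,-281,-75,0,0,-60,-325,-328,-75,0,0,-70,-372,-375,-75,0,0,-80,-418,-422,-75,0,0,-90,-465,-469,-75,0,0,-100,-511,-516,-75,0,0,-110,-558,-563,-75,0,0,-120],
  grip=60,
  grip_force=60,
)

```text
time: 3.3
position: [0.5479, -0.0228, 0.3206]
ee_rot: [[0.718, 0.696, 0.001], [0.696, -0.718, -0.0], [0.0, 0.001, -1.0]]
contact_force: [0.3, -0.7, 0.6]
grip_width: 0.705
```

Emit:
servo_tool(
  deltas=[0,0,0,0,0,-10,0,0,0,0,0,-20,0,0,0,0,0,-30,0,0,0,0,0,-33,0,0,0,0,0,-33],
)

```text
time: 3.92
position: [0.5472, -0.0248, 0.3204]
ee_rot: [[0.23, 0.973, 0.0], [0.973, -0.23, -0.0], [0.0, 0.0, -1.0]]
contact_force: [0.2, -0.6, -0.1]
grip_width: 0.704
```

Run:
```python
from workcell import env,cams
import cv2,numpy as np,pickle
o=env.observe();print({k:np.round(v,4).tolist() for k,v in o.items()})
n="wrist"
f=cams.grab_frame(n);cv2.imwrite(f"pics/{n}1.png",f["image"][:,:,::-1]);pickle.dump(f,open(f"pics/{n}1.pkl","wb"))
from h import *
for l,z in [("index_grip",.126),("optical_rail",0),("lens",.075),("mirror_grip",.126),("couplings",.033)]:
    r=cams.spot_point(f,l);print(l,[(np.round(x["point"],1).tolist(),round(x["p"],2),atz(f,x["point"],z).round(4)) for x in r[:2]])
```

```text
{'time': 3.925, 'joint_positions': [-0.0919, -0.1715, 1.603, 0.0, 1.71, -1.4309], 'joint_vel': [-0.0003, -0.0009, -0.0007, 0.001, -0.0009, 0.0351], 'tau': [0.0516, -49.0545, -63.6922, 0.0012, -0.0009, -0.8643], 'position': [0.5472, -0.0248, 0.3204], 'ee_rot': [[0.2298, 0.9732, 0.0001], [0.9732, -0.2298, -0.0], [0.0, 0.0001, -1.0]], 'contact_force': [0.1961, -0.6048, -0.1157], 'moment': [-0.0301, 0.008, 0.0239], 'grip_width': 0.7036}
index_grip [([200.8, 338.0], 0.64, array([0.5734, 0.0241, 0.126 ]))]
optical_rail [([157.9, 154.5], 0.93, array([ 0.5072, -0.1737,  0.    ])), ([42.7, 275.5], 0.29, array([0.4156, 0.0016, 0.    ]))]
lens [([42.4, 277.6], 0.68, array([0.4251, 0.0022, 0.075 ]))]
mirror_grip [([186.1, 104.2], 0.56, array([ 0.511 , -0.1797,  0.126 ])), ([233.3, 116.4], 0.37, array([ 0.5566, -0.1856,  0.126 ]))]
couplings [([201.7, 336.8], 0.2, array([0.6036, 0.0314, 0.033 ]))]
```

View pics/wrist1.png

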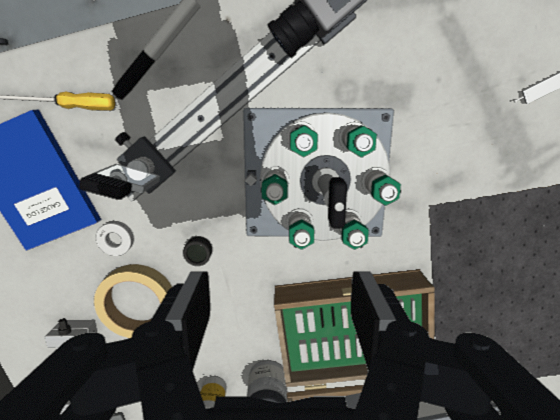

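Run:
```python
from h import *
from scipy.optimize import least_squares
np.set_printoptions(precision=4,suppress=True)
f=pickle.load(open("pics/wrist1.pkl","rb"))
obs=np.array([(304,142),(361,142),(274,188),(386,190),(302,234),(355,234)],float)
def tops(x):
    a=x[2]+np.arange(6)*np.pi/3;return np.c_[x[0]+.058*np.cos(a),x[1]+.058*np.sin(a),np.full(6,.092)]
def fun(x):
    q=proj(f,tops(x));return np.concatenate([ (q-o)[np.argmin(((q-o)**2).sum(1))] for o in obs])
s=least_squares(fun,[.574,.02,.29]);print(s.x,np.degrees(s.x[2])%60,s.fun)
for p,z in (((252,178),.036),((244,108),.01),((393,108),.01),((394,237),.01),((246,236),.01)):
    print(p,atz(f,(p[1],p[0]),z),np.degrees(np.arctan2(*(atz(f,(p[1],p[0]),z)[:2]-s.x[:2])[::-1])))
im=f["image"][:,:,::-1]
a=cv2.resize(im[120:210,70:190],None,fx=6,fy=6,interpolation=cv2.INTER_CUBIC);cv2.imwrite("pics/m1.png",a)
a=cv2.resize(im[0:200,90:350],None,fx=3,fy=3,interpolation=cv2.INTER_CUBIC);cv2.imwrite("pics/r1.png",a)
```

```text
[0.5712 0.0219 0.2854] 16.354513426035133 [-1.3235 -2.9213  1.8511 -2.5723 -1.4026  1.5748  1.8936  0.2086 -1.7037
  2.3038  0.6216  2.5924]
(252, 178) [ 0.5522 -0.0587  0.036 ] -103.26591185420918
(244, 108) [ 0.4754 -0.0501  0.01  ] -143.07077624373088
(393, 108) [0.515  0.1174 0.01  ] 120.44141060680323
(394, 237) [0.6745 0.0966 0.01  ] 35.87857919557719
(246, 236) [ 0.6291 -0.0888  0.01  ] -62.34778991125698
```

View pics/m1.png

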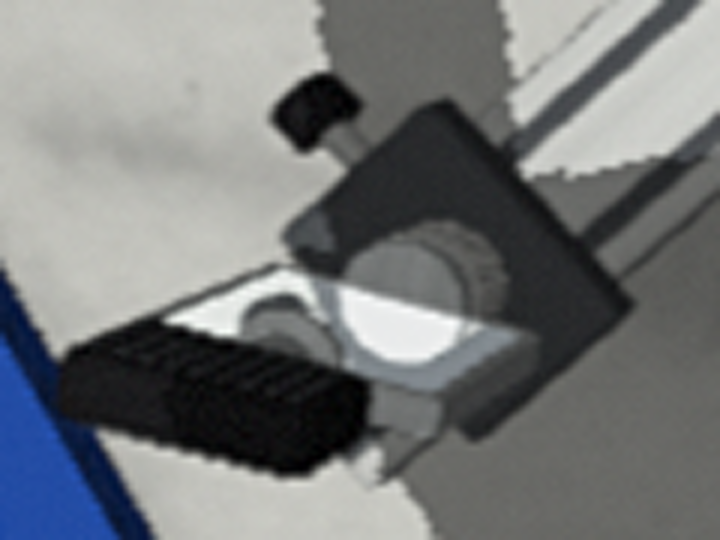

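View pics/r1.png

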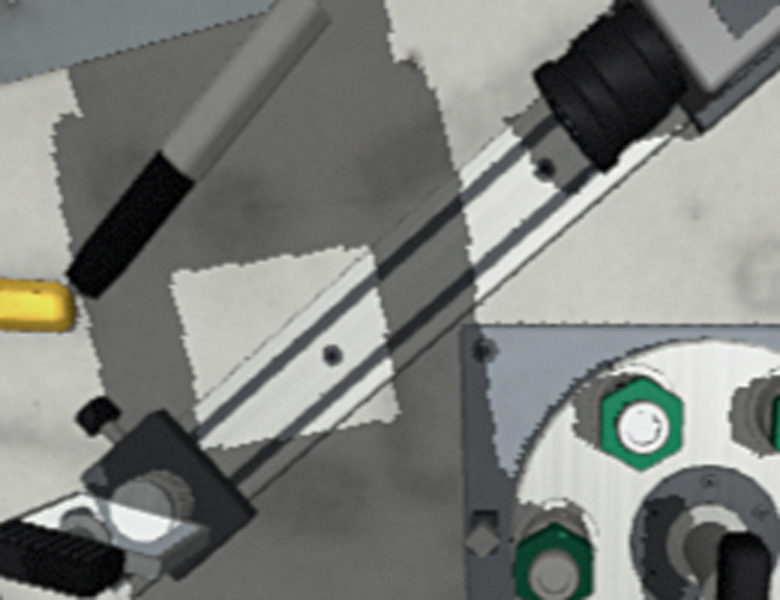

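Emit:
servo_tool(
  deltas=[25,8,30,0,0,0,50,16,70,0,0,0,50,16,110,0,0,0,50,16,130,0,0,0,50,16,130,0,0,0],
)

```text
time: 4.85
position: [0.5739, 0.0199, 0.1897]
ee_rot: [[0.23, 0.973, -0.002], [0.973, -0.23, 0.0], [-0.0, -0.001, -1.0]]
contact_force: [0.2, -0.2, 0.2]
grip_width: 0.699
```

Run:
```python
from workcell import env,cams
import cv2,numpy as np,pickle
from h import *
f=cams.grab_frame("wrist");cv2.imwrite("pics/wrist2.png",f["image"][:,:,::-1]);pickle.dump(f,open("pics/wrist2.pkl","wb"))
o=env.observe();print(o["time"],o["position"])
print(proj(f,[o["position"]+np.array([0,0,z-o["position"][2]]) for z in (.139,.126,.113)]))
r=cams.spot_point(f,"index_grip");print(r and (r[0]["point"],r[0]["p"],atz(f,r[0]["point"],.126)))
```

```text
4.9 [0.57442217 0.01990256 0.191218  ]
[[279.54463139 250.10060473]
 [279.57143821 240.88714201]
 [279.59521688 232.71445187]]
([240.8, 288.1], 0.89, array([0.57548295, 0.02461493, 0.126     ]))
```

View pics/wrist2.png

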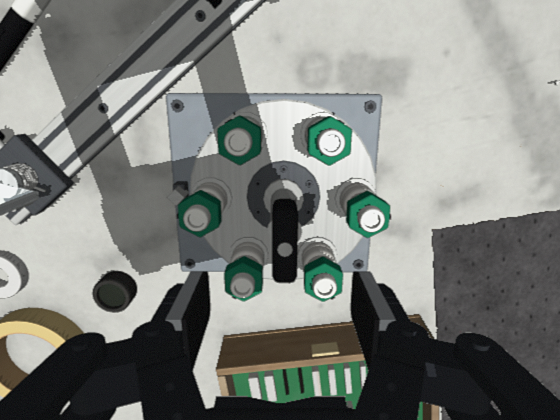

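Emit:
servo_tool(
  deltas=[4,0,20,0,0,0,4,0,45,0,0,0,4,0,66,0,0,0,4,0,66,0,0,0],
)

```text
time: 5.45
position: [0.5745, 0.0241, 0.1225]
ee_rot: [[0.229, 0.973, -0.003], [0.973, -0.229, 0.0], [-0.001, -0.003, -1.0]]
contact_force: [0.3, 0.2, 0.1]
grip_width: 0.699
```

Emit:
servo_tool(
  deltas=[0,0,0,0,0,0,0,0,0,0,0,0,0,0,0,0,0,0,0,0,0,0,0,0],
  grip=0,
  grip_force=30,
)

```text
time: 5.95
position: [0.5753, 0.0225, 0.1254]
ee_rot: [[0.23, 0.973, 0.001], [0.973, -0.23, -0.003], [-0.003, 0.001, -1.0]]
contact_force: [-4.6, -13.2, 5.9]
grip_width: 0.176
```

Emit:
servo_tool(
  deltas=[-2,0,0,0,0,5,-2,0,0,0,0,13,-2,0,0,0,0,21,-2,0,0,0,0,29,-2,0,0,0,0,37,-2,0,0,0,0,45,-2,0,0,0,0,53,-2,0,0,0,0,60,-2,0,0,0,0,60,-2,0,0,0,0,60],
)

```text
time: 7.2
position: [0.5743, 0.0211, 0.1254]
ee_rot: [[0.958, 0.288, -0.001], [0.288, -0.958, -0.002], [-0.001, 0.002, -1.0]]
contact_force: [-11.7, -8.1, 8.1]
grip_width: 0.178
```

Emit:
servo_tool(
  deltas=[0,0,0,0,0,0,0,0,0,0,0,0,0,0,0,0,0,0,0,0,0,0,0,0],
  grip=60,
)

```text
time: 7.7
position: [0.5748, 0.0221, 0.1243]
ee_rot: [[0.958, 0.288, 0.0], [0.288, -0.958, 0.0], [0.0, -0.0, -1.0]]
contact_force: [0.4, 0.4, 0.4]
grip_width: 0.701
```

Emit:
servo_tool(
  deltas=[0,0,-20,0,0,0,0,0,-50,0,0,0,0,0,-100,0,0,0,0,0,-120,0,0,0],
)

```text
time: 8.2
position: [0.5753, 0.0221, 0.249]
ee_rot: [[0.958, 0.288, 0.005], [0.288, -0.958, -0.0], [0.004, 0.001, -1.0]]
contact_force: [-0.7, -0.4, -1.3]
grip_width: 0.702
```

Run:
```python
from workcell import env,cams
import cv2,numpy as np,pickle
from h import *
o=env.observe();print(o["time"],o["position"],o["ee_rot"].round(3).tolist(),o["joint_positions"].round(2))
for n in("wrist","scene"):
    f=cams.grab_frame(n);im=f["image"][:,:,::-1];pickle.dump(f,open(f"pics/{n}3.pkl","wb"))
    if n=="scene": im=cv2.resize(im[130:350,170:450],None,fx=2.8,fy=2.7,interpolation=cv2.INTER_CUBIC)
    cv2.imwrite(f"pics/{n}3.png",im)
    for l in("mark",):
        for r in cams.spot_point(f,l): print(n,l,r["point"],r["p"],atz(f,r["point"],.075))
```

```text
8.2 [0.57529525 0.02212915 0.24896205] [[0.958, 0.288, 0.005], [0.288, -0.958, -0.0], [0.004, 0.001, -1.0]] [-0.01 -0.1   1.66  0.    1.58 -0.3 ]
wrist mark [258.2, 237.1] 0.8 [ 0.55757501 -0.04772632  0.075     ]
scene mark [220.8, 295.2] 0.85 [ 0.55630238 -0.05250476  0.075     ]
```

View pics/wrist3.png

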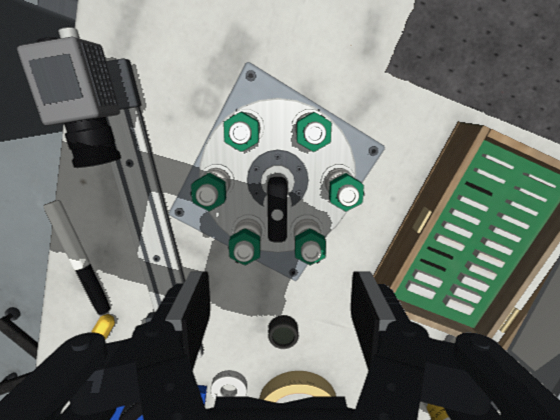

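View pics/scene3.png

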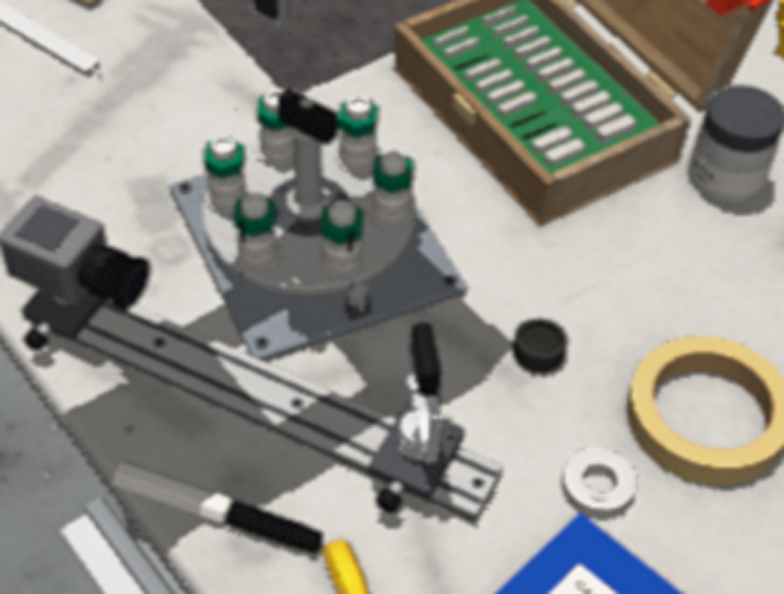

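Emit:
servo_tool(
  deltas=[-25,35,0,0,0,9,-49,70,0,0,0,18,-73,104,0,0,0,27,-98,139,10,0,0,36,-122,173,20,0,0,45,-122,173,25,0,0,47,-122,173,25,0,0,47,-122,173,25,0,0,47],
)

```text
time: 9.4
position: [0.508, -0.1779, 0.2191]
ee_rot: [[0.865, -0.502, -0.0], [-0.502, -0.865, 0.0], [-0.0, -0.0, -1.0]]
contact_force: [-1.1, 0.0, -0.2]
grip_width: 0.706
```

Run:
```python
from workcell import env,cams
import cv2,numpy as np,pickle
from h import *
f=cams.grab_frame("wrist");cv2.imwrite("pics/wrist4.png",f["image"][:,:,::-1]);pickle.dump(f,open("pics/wrist4.pkl","wb"))
o=env.observe();print(o["time"],o["position"],np.degrees(np.arctan2(o["ee_rot"][1,0],o["ee_rot"][0,0])))
print(proj(f,[o["position"]+np.array([0,0,z-o["position"][2]]) for z in (.139,.126,.113)]))
for l,z in(("mirror_grip",.126),("lens",.075),("optical_rail",0)):
  for r in cams.spot_point(f,l)[:2]: print(l,r["point"],r["p"],atz(f,r["point"],z))
```

```text
9.45 [ 0.5080242  -0.17791793  0.21933458] -30.127379566545617
[[278.97911507 232.13678102]
 [279.03788659 224.96574534]
 [279.09077803 218.51217037]]
mirror_grip [224.3, 280.7] 0.97 [ 0.50917751 -0.17806211  0.126     ]
mirror_grip [205.1, 393.8] 0.7 [ 0.57750067 -0.20284849  0.126     ]
lens [41.7, 42.3] 0.57 [0.42595351 0.00187162 0.075     ]
optical_rail [177.3, 282.2] 0.8 [ 0.5124005  -0.17579871  0.        ]
```

View pics/wrist4.png

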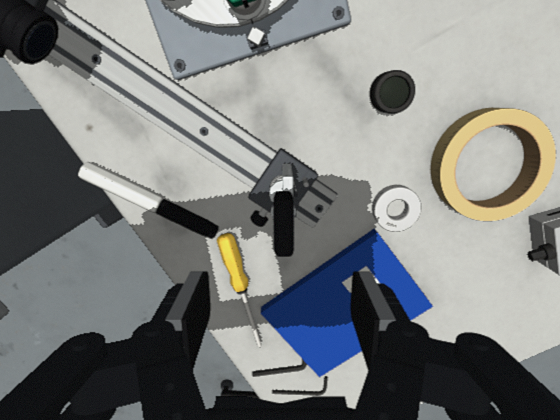

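Run:
```python
from h import *
np.set_printoptions(precision=4,suppress=True)
f=pickle.load(open("pics/wrist4.pkl","rb"))
P=np.array([atz(f,(r,c),.015) for c,r in((97,60),(204,131),(319,208))]);print(P)
for a,b in((2,0),(2,1),(1,0)):
    d=P[a]-P[b] if 0 else P[b]-P[a];print(np.degrees(np.arctan2(d[1],d[0])),np.linalg.norm(d))
Fs=F["scene"];z=lambda p:np.array([170+p[0]/2.8,130+p[1]/2.7])
Q=np.array([atz(Fs,z(p)[::-1],.015) for p in((158,341),(297,403),(478,484))]);d=Q[0]-Q[2];print(Q,np.degrees(np.arctan2(d[1],d[0])))
def ang(M,th,mk):
    a=np.degrees(np.arctan2(mk[1]-M[1],mk[0]-M[0]));return a,(a+th)/2,150-0
for M in((.5085,-.178),(.511,-.177)):
  for th in(114.5,115.5):
    for mk in((.5575,-.049),(.558,-.047)): print(M,th,mk,ang(np.array(M),th,mk)[:2])
```

```text
[[ 0.4294 -0.0074  0.015 ]
 [ 0.4747 -0.1015  0.015 ]
 [ 0.5293 -0.2163  0.015 ]]
115.5762778903256 0.23156034028422742
115.46308916498934 0.12712144786489823
115.71404882075333 0.10443944240394995
[[ 0.4312 -0.0057  0.015 ]
 [ 0.4765 -0.1019  0.015 ]
 [ 0.5307 -0.2174  0.015 ]] 115.17233349366387
(0.5085, -0.178) 114.5 (0.5575, -0.049) (np.float64(69.20097159115849), np.float64(91.85048579557925))
(0.5085, -0.178) 114.5 (0.558, -0.047) (np.float64(69.30029662885453), np.float64(91.90014831442727))
(0.5085, -0.178) 115.5 (0.5575, -0.049) (np.float64(69.20097159115849), np.float64(92.35048579557925))
(0.5085, -0.178) 115.5 (0.558, -0.047) (np.float64(69.30029662885453), np.float64(92.40014831442727))
(0.511, -0.177) 114.5 (0.5575, -0.049) (np.float64(70.03486580483589), np.float64(92.26743290241794))
(0.511, -0.177) 114.5 (0.558, -0.047) (np.float64(70.12312780539669), np.float64(92.31156390269834))
(0.511, -0.177) 115.5 (0.5575, -0.049) (np.float64(70.03486580483589), np.float64(92.76743290241794))
(0.511, -0.177) 115.5 (0.558, -0.047) (np.float64(70.12312780539669), np.float64(92.81156390269834))
```

Emit:
servo_tool(
  deltas=[1,0,30,0,0,0,1,0,60,0,0,0,1,0,91,0,0,0,1,0,91,0,0,0,1,0,91,0,0,0],
)

```text
time: 10.22
position: [0.5091, -0.1793, 0.1298]
ee_rot: [[0.864, -0.504, 0.001], [-0.504, -0.864, -0.001], [0.001, -0.0, -1.0]]
contact_force: [-0.1, 0.4, -0.7]
grip_width: 0.702
```

Emit:
servo_tool(
  deltas=[0,0,0,0,0,0,0,0,0,0,0,0,0,0,0,0,0,0,0,0,0,0,0,0],
  grip=0,
  grip_force=30,
)

```text
time: 10.72
position: [0.5091, -0.1796, 0.1291]
ee_rot: [[0.864, -0.504, 0.002], [-0.504, -0.864, -0.001], [0.002, -0.0, -1.0]]
contact_force: [4.8, -3.5, 1.7]
grip_width: 0.139
```

Emit:
servo_tool(
  deltas=[0,0,0,0,0,5,1,0,0,0,0,13,1,0,0,0,0,21,1,0,0,0,0,29,1,0,0,0,0,37,1,0,0,0,0,45,1,0,0,0,0,52,1,0,0,0,0,57.3,1,0,0,0,0,57.3,1,0,0,0,0,57.3,1,0,0,0,0,57.3,1,0,0,0,0,57.3],
)

```text
time: 12.22
position: [0.5086, -0.1785, 0.129]
ee_rot: [[0.043, -0.999, -0.002], [-0.999, -0.043, 0.003], [-0.003, 0.002, -1.0]]
contact_force: [-14.1, 13.4, 12.9]
grip_width: 0.135
```

Run:
```python
from workcell import env,cams
import cv2,numpy as np,pickle
from h import *
o=env.observe();print(o["time"],o["position"],o["contact_force"],o["moment"],np.degrees(np.arctan2(o["ee_rot"][1,0],o["ee_rot"][0,0])))
for n in("wrist","scene","side"):
    f=cams.grab_frame(n);im=f["image"][:,:,::-1];pickle.dump(f,open(f"pics/{n}5.pkl","wb"))
    if n!="wrist": im=cv2.resize(im[130:350,170:450],None,fx=2.8,fy=2.7,interpolation=cv2.INTER_CUBIC)
    cv2.imwrite(f"pics/{n}5.png",im)
    for r in cams.spot_point(f,"mark"): print(n,r["point"],r["p"],atz(f,r["point"],.075))
    for r in cams.spot_point(f,"mirror_grip")[:1]: print(n,r["point"],r["p"],atz(f,r["point"],.126))
```

```text
12.225 [ 0.50864776 -0.17852426  0.12899357] [-14.08586183  13.43928847  12.89947466] [2.12098442 2.17446339 0.0374466 ] -87.53016617853318
wrist [147.0, 20.7] 0.66 [ 0.55830677 -0.04729214  0.075     ]
wrist [16.1, 256.6] 0.67 [ 0.61209182 -0.16645149  0.126     ]
scene [216.7, 295.4] 0.93 [ 0.562444   -0.04501414  0.075     ]
scene [263.3, 320.5] 0.69 [ 0.51074995 -0.17783127  0.126     ]
side [276.9, 199.2] 0.69 [ 0.41231658 -0.25591291  0.075     ]
side [227.5, 253.6] 0.57 [ 0.50193127 -0.17477777  0.126     ]
```

View pics/wrist5.png

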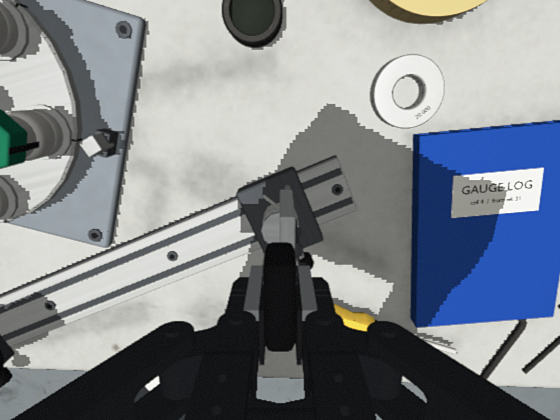

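View pics/scene5.png

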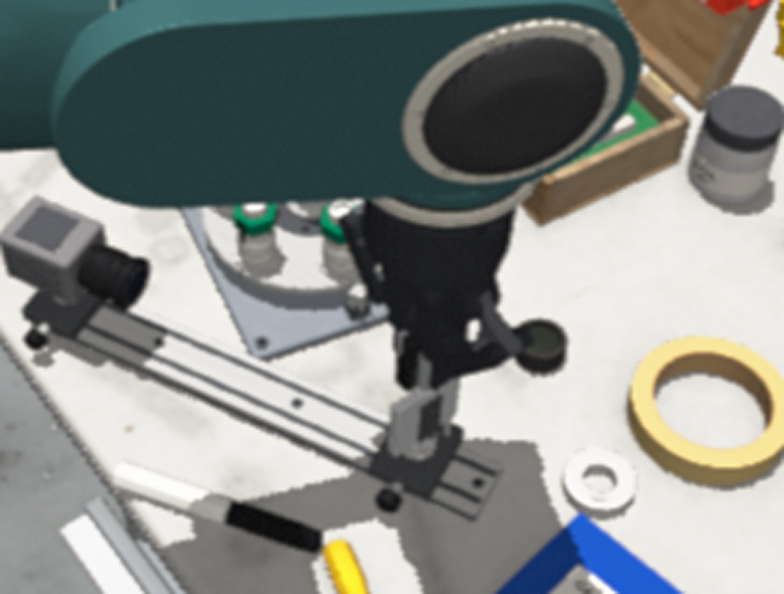

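View pics/side5.png

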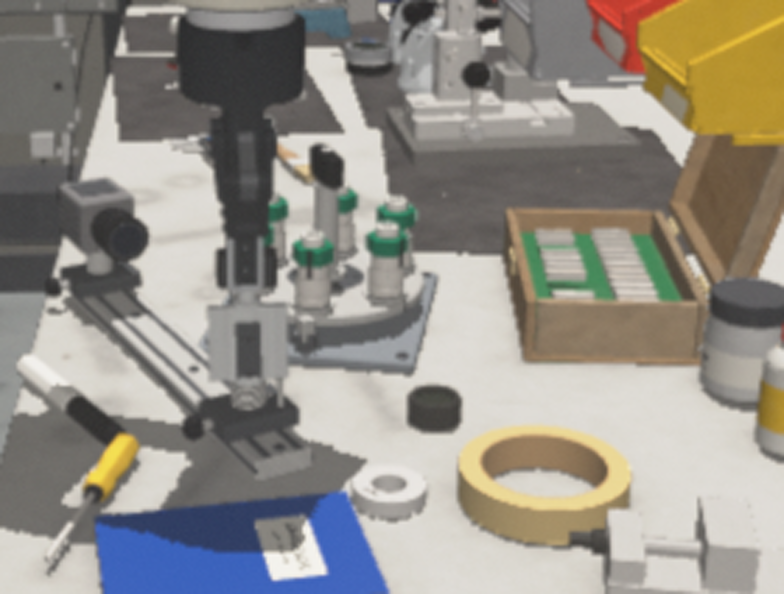

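Emit:
servo_tool(
  deltas=[-1,1,0,0,0,0,-1,1,0,0,0,0,-1,1,0,0,0,0,-1,1,0,0,0,0,-1,1,0,0,0,0],
)

```text
time: 13.3
position: [0.5085, -0.1784, 0.129]
ee_rot: [[0.043, -0.999, 0.0], [-0.999, -0.043, 0.001], [-0.001, -0.0, -1.0]]
contact_force: [-3.4, 5.7, 7.8]
grip_width: 0.136
```

Run:
```python
from workcell import env,cams
import cv2,numpy as np,pickle
from h import *
f=cams.grab_frame("wrist");im=f["image"][:,:,::-1]
cv2.imwrite("pics/wrist6.png",cv2.resize(im[140:360,200:360],None,fx=2.7,fy=2.7,interpolation=cv2.INTER_CUBIC))
o=env.observe();print(o["time"],o["position"],o["contact_force"],o["moment"],o["joint_vel"],o["grip_width"],np.degrees(np.arctan2(o["ee_rot"][1,0],o["ee_rot"][0,0])))
```

```text
13.35 [ 0.50848411 -0.17840775  0.12905262] [-4.09999346  5.34319594  6.9700558 ] [0.93794537 0.51402911 0.08360122] [ 0.00019755  0.00083441 -0.00114436 -0.00069137  0.00206528 -0.00095744] 0.13185030064637096 -87.55080256615987
```

View pics/wrist6.png

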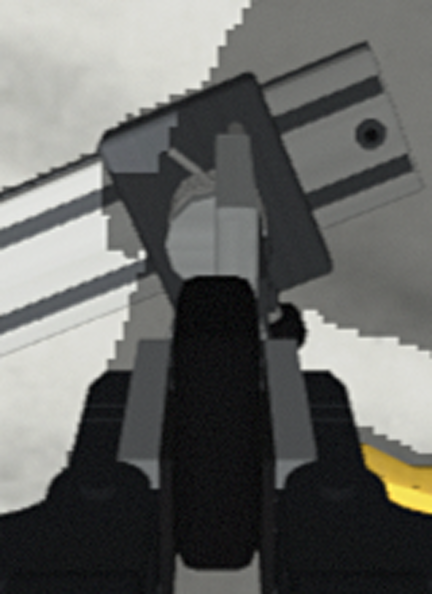

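```bash
python3 -c "
from workcell import sign_off;print(sign_off())"
```

```text
the job is handed in; nothing more can be done
None
```

I turned the table one station clockwise and let go of it. I then took the mirror by its grip, swung it about 57°, and handed the job in at 13.4 s (limit 42 s) while still holding it. No verdict was reported.

**Table:** The tool turned from 76.7° to 16.7°, a 60° step. The contact force fell to about 0.4 N on opening, which is the sensor's zero noise. The wrist and scene pictures afterwards show the handle turned and a coupling standing at the pointer.

**Mirror:** The jaws stopped at about 11.5 mm on the 12 mm bar with a 30 N grip setting, and the last wrist picture shows the bar flush between the pads. The mirror faces 92.4°. With the rail at about 115.4°, the reflected line of sight runs at about 69.5°. The witness line is at about 69.3° from the pivot, so the miss is around 1 mm against the 12 mm allowed. Position uncertainty of 2–3 mm adds to that. I worked the aim out from the measured poses, because the bench camera's own picture is not available.

**Checks that disagreed:**
- The wrist camera placed the table handle 2–4 mm to one side of where the grasp settled, so I did not rely on its offset for the mirror.
- The side camera gave one false detection of the witness line, which I ignored. The scene camera's last reading, partly hidden by the arm, was about 4 mm off in x.
- Before I eased the mirror grasp by 1 mm it carried about 14 N sideways; the last reading was about 4–5 N sideways and 7 N upwards.

The loose things showed no visible movement in the pictures, and no contact with the couplings or the glass was noticed.

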